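# Refit the hatch cover on the stitching machine's control box

### The job

Refit the cover of the open control box on the cobbler's bench: take the cover that has a lip on one edge, hook that lip under the ledge at the low end of the opening with the top edge still well raised, then swing the top edge down until the cover lies shut, square and centred on the opening, and let go. Leave the plain cover without a lip where it lies.

Things in the scene. Friction and masses are not known exactly. Their poses are not given: they have to be found in the camera images.
- cover: Loose cover to fit: grey sheet 130 (x) x 120 (y) x 6 mm, about 0.2 kg. Origin: centre of the sheet's underside; z out of its outer face, +x to its top edge, -x to its lip. Black grip rib down the middle: 60 mm long (x), 16 thick (y), z 6 to 38. A 5 mm bar underneath (x 30 to 38, 40 long) lets it lie level on the bench, origin 5 mm up, lip roughly towards the robot.
- cover_lip (a point): Middle of the tip of that cover's lip, at x -89, y 0, z -2.5 mm in the cover's frame. The lip is a flat tongue 70 mm wide (y), 5 mm thick, just below the sheet (z -5 to 0), standing out 24 mm beyond the sheet's lower edge (x -65 to -89).
- hatch: Open hatch in the sloping top (204 x 170 mm) of the fixed grey control box. Origin: the shut cover's origin, 84 mm above the bench. x points up the slope (8 degrees, roughly away from the robot), y along the ledge, z square out of the slope; shut, the cover's axes agree. Rims at the sides (x over -45, |y| over 42) and top (x over 50), level z 0, carry it; side walls at |y| 81 rise to z 9.
- ledge (a point): Middle of the ledge's free edge, on its underside: x -73, y 0, z 5 mm of the hatch frame. The ledge is a fixed strip across the low end, 170 mm wide, z 5 to 9, front wall 26 mm behind its edge. Below it, and from its edge up to the side rims (x -73 to -45), is free depth to z -50, so the lip can enter slanting. Shut, the lip is 16 mm under it and the sheet's lower edge 8 mm from it.
- plain_cover: A bystander: a similar grey cover 150 x 120 x 6 mm with the same black rib but no lip, lying flat on the bench on the other side. Origin: centre of its underside. Leave it alone.

How it is judged:
By the outcome, as a careful person would: the job done as asked, in the order asked, and still so for the second after the job is handed in, with the robot touching nothing.
It also fails if it takes over 45 s, if anything falls off the work surface, if the arm or the gripper's body presses on something with over 40 N, if the wrist force passes 120 N, or if a joint passes its speed limit or range.

### The arm

A 6-joint arm with a two-finger parallel gripper is mounted at the origin on the work surface. World frame = base frame: x ahead of the robot, y to its left, z up, the work surface at z = 0. Lengths are in m, angles in rad, forces in N, time in s.
With the tool pointing down it reaches from about 0.275 to 0.825 m from the base axis. Payload 4.9 kg.
Tool frame: the origin (TCP) lies midway between the tips of the shut fingers; the grasp point (between the pads) lies 19 mm behind it (bot.grip_depth is the distance from the TCP to the grasp point, in m); z points along the fingers, y is the line along which they close (so a half turn about z gives the same grasp; the last joint's range is limited). The gripper opens to 85 mm and grips with 20 to 120 N. Pads are 22 mm wide; open, the fingers measure 114 mm over their backs; the gripper's body (76 mm by 85 mm) begins 54 mm behind the grasp point. The pads swing forward as they close: fully open they stand 13 mm farther back than shut.
Start: joints at [-1.466, 0.326, -0.193, 1.052, 0, 1.437], TCP at [0.13, -0.534, 0.231] pointing down, gripper open.
Joint ranges: [-2.65, 2.65], [-0.97, 1.79], [-1.3, 1.35], [-1.93, 2.1], [-1.47, 1.37], [-3.14, 3.14]. Speed limits (rad/s): [2.57, 2.57, 3.14, 3.14, 3.14, 3.14].

### API

Orientations are given as a unit quaternion [w, x, y, z].
In Python, from cell import bot gives the robot as it stands. Calls block until the motion is done:
- bot.move_pose(position, orientation): joint-space move of the TCP to a pose.
- bot.move_linear(position, speed=0.15, rotation=None, until_force=None): straight line of the TCP; rotation=None keeps the orientation; speed is the mean speed in m/s. With until_force (N) it stops when the force on the tool has changed by that much, and returns True; else False.
- bot.goto_joints(angles): joint-space move.
- bot.set_gripper(opening, grasp_force=None): opening from 0.0 (shut) to 1.0 (fully open); grasp_force is the grip in N (None keeps the last); returns when the fingers have stopped.
- bot.wait(seconds).
- bot.solve_ik(position, orientation): joint angles nearest the present ones, or None.
- bot.camera(name): name is "side" or "top" or "wrist"; returns the picture (400x640x3 uint8, red, green, blue); there is no depth.
- bot.calibration(name): a dict with "mtx" (3x3 intrinsics, pixels), "extrinsics" (4x4, takes a point from world to camera coordinates); the wrist camera has in their place "hand_eye" (4x4, takes a point from camera to tool coordinates, whose origin is the TCP and whose axes are the flange's). Camera axes: x right, y down, z forward; pixel columns grow to the right and rows downward; lengths in m; the calibration is good to about 2 mm. The wrist camera is an equidistant fisheye: a pixel r from the principal point sees the ray r / f radians off the axis. A picture is of the moment at which its call begins: read the wrist's pose just before it. calibration takes no time and is no camera call.
A pose or a line that the arm cannot do raises bot.PlanningError and nothing moves.
- bot.close_job(): hands the job in; it is judged then, once.
Trained networks look in the newest picture that a camera, given by its name, has taken for a name from the list of things; names that differ only in an ending like _2 or _b are one class to them, and where a whole thing is asked for, a point or a joint stands for the part that bears it (a point fixed in the world has none). Each returns a list of dicts, best first, with "confidence" (0 to 1); they miss things now and then, are a little off and sometimes report something else, mostly with a low value. They report only what shows in the picture. A call takes as long as a camera call.
- bot.search_frame(camera, thing): "bbox" ([left, top, width, height] in pixels, round what is visible of it).
Readings, each from a call of its own:
- bot.read_clock(): time.
- bot.read_joint_positions(): joint angles.
- bot.read_joint_vel(): joint speeds.
- bot.read_joint_efforts(): joint torques, N m.
- bot.read_position(): TCP position.
- bot.read_tool_rot(): TCP orientation.
- bot.read_ft_force(): force on the tool from outside, world axes, zero at the start.
- bot.read_moment(): the same for the moment, N m.
- bot.read_gripper_width(): opening from 0.0 (shut) to 1.0 (fully open).
- bot.read_finger_force(): force on a finger pad.
Only numpy, scipy, OpenCV 4.12 (cv2) and the standard library are available. Lean on these libraries where they do the work, as an engineer would, in place of code of your own. Each camera call takes 0.05 s, during which the arm holds its last target. There are 200 camera calls.

## Working session

There is one attempt and no reset: what is moved stays moved. The work goes in short steps, each a Python script; the robot and the scene stay as the last script left them, time stands still between calls to the robot, and variables do not carry over. Pictures are saved under pics/ and viewed, at most 10 in all, crops included, and the job is handed in when it is done.

```bash
mkdir -p pics; ls
python3 - <<'E'
from cell import bot
import cv2, numpy as np
np.set_printoptions(precision=4,suppress=True)
ims=[]
for c in("top","side","wrist"):
    im=bot.camera(c); cv2.imwrite(f"pics/{c}0.png",im[:,:,::-1]); 
    print(c,bot.calibration(c))
    for t in("cover","hatch","plain_cover"): print(t,bot.search_frame(c,t)[:3])
print(bot.read_clock())
E
```

```text
pics
top {'mtx': array([[462.2633,   0.    , 320.4264],
       [  0.    , 462.2633, 193.5917],
       [  0.    ,   0.    ,   1.    ]]), 'extrinsics': array([[ 0.0251, -0.9997,  0.0005, -0.0199],
       [-0.9895, -0.0249, -0.1422,  0.5029],
       [ 0.1422,  0.0031, -0.9898,  1.1394],
       [ 0.    ,  0.    ,  0.    ,  1.    ]])}
cover [{'bbox': [176.4, 177.1, 50.1, 60.5], 'confidence': 0.74}]
hatch [{'bbox': [294.5, 120.9, 80.8, 95.1], 'confidence': 0.62}]
plain_cover [{'bbox': [415.7, 181.0, 53.2, 65.7], 'confidence': 0.92}]
side {'mtx': array([[406.7654,   0.    , 318.4147],
       [  0.    , 406.7654, 197.592 ],
       [  0.    ,   0.    ,   1.    ]]), 'extrinsics': array([[-0.8838, -0.4676,  0.0152,  0.4398],
       [-0.3351,  0.61  , -0.718 ,  0.2125],
       [ 0.3265, -0.6397, -0.6958,  0.8429],
       [ 0.    ,  0.    ,  0.    ,  1.    ]])}
cover [{'bbox': [215.6, 283.8, 93.7, 66.8], 'confidence': 0.68}]
hatch [{'bbox': [254.8, 139.1, 101.5, 91.7], 'confidence': 0.8}]
plain_cover [{'bbox': [352.5, 132.6, 59.1, 39.2], 'confidence': 0.96}]
wrist {'mtx': array([[309.7069,   0.    , 324.5328],
       [  0.    , 309.7069, 199.0569],
       [  0.    ,   0.    ,   1.    ]]), 'hand_eye': array([[ 0.    , -0.9469, -0.3216,  0.0843],
       [ 1.    ,  0.0002, -0.0006,  0.0004],
       [ 0.0006, -0.3216,  0.9469, -0.1428],
       [ 0.    ,  0.    ,  0.    ,  1.    ]])}
cover []
hatch []
plain_cover []
0.6
```

View pics/top0.png

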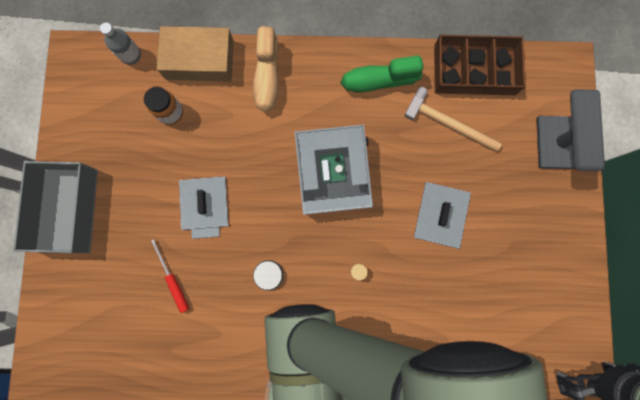

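View pics/side0.png

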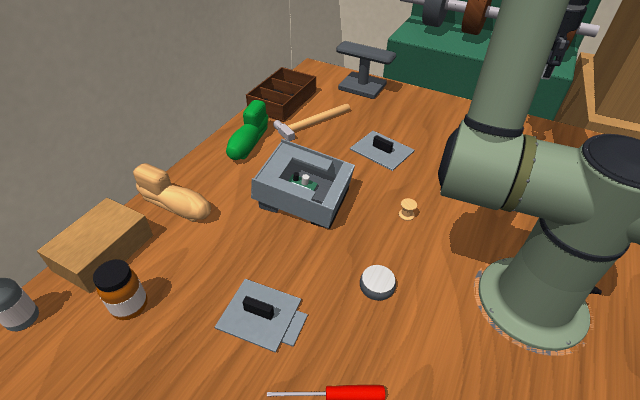

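The top view shows the lipped cover at (203,203), its lip pointing to the robot (205,232), the hatch box at (335,170) and the plain cover at (443,215). The side view agrees. I'll get rough positions from these and then look with the wrist camera.

```bash
cat > h.py <<'E'
from cell import bot
import cv2, numpy as np
from scipy.spatial.transform import Rotation as R
np.set_printoptions(precision=4,suppress=True)
def Rq(q): return R.from_quat(np.roll(q,-1))
def q_of(M): return np.roll(R.from_matrix(M).as_quat(),1)
def down(yaw):  # tool z down, tool x at heading yaw
    c,s=np.cos(yaw),np.sin(yaw); x=np.array([c,s,0]); z=np.array([0,0,-1.])
    return np.column_stack([x,np.cross(z,x),z])
def fixed(c):
    k=bot.calibration(c); return k["mtx"],k["extrinsics"]
def plane_fixed(c,px,z):
    K,E=fixed(c); d=E[:3,:3].T@np.linalg.solve(K,[*px,1]); o=-E[:3,:3].T@E[:3,3]
    return o+d*(z-o[2])/d[2]
def wrist_cam(p,Rm):   # camera pose in world
    k=bot.calibration("wrist"); T=np.eye(4);T[:3,:3]=Rm;T[:3,3]=p
    return k["mtx"],T@k["hand_eye"]
def proj_w(K,T,P):
    P=(np.atleast_2d(P)-T[:3,3])@T[:3,:3]
    th=np.arctan2(np.hypot(P[:,0],P[:,1]),P[:,2]); ph=np.arctan2(P[:,1],P[:,0])
    return np.c_[K[0,2]+K[0,0]*th*np.cos(ph),K[1,2]+K[0,0]*th*np.sin(ph)]
def plane_w(K,T,px,z):
    u=(np.array(px)-K[:2,2])/K[0,0]; r=np.hypot(*u)
    d=T[:3,:3]@np.r_[u/max(r,1e-9)*np.sin(r),np.cos(r)]; o=T[:3,3]
    return o+d*(z-o[2])/d[2]
def snap(name):
    p=np.array(bot.read_position()); M=Rq(bot.read_tool_rot()).as_matrix()
    im=bot.camera("wrist"); cv2.imwrite(f"pics/{name}.png",im[:,:,::-1]); np.savez(f"pics/{name}.npz",p=p,M=M); return p,M
E
python3 - <<'E'
from h import *
print("cover rib",plane_fixed("top",(202,202),.043),plane_fixed("side",(258,308),.04))
print("lip",plane_fixed("top",(205,236),.0))
print("hatch bbox c",plane_fixed("top",(335,169),.088),plane_fixed("side",(304,182),.085))
print(Rq(bot.read_tool_rot()).as_matrix())
E
```

```text
cover rib [0.4733 0.2906 0.043 ] [0.4691 0.3015 0.04  ]
lip [0.3901 0.2886 0.    ]
hatch bbox c [ 0.5574 -0.0415  0.088 ] [ 0.5434 -0.0105  0.085 ]
[[ 0.9716  0.2365 -0.    ]
 [ 0.2365 -0.9716 -0.    ]
 [-0.     -0.     -1.    ]]
```

Run:
```python
from h import *
bot.move_pose([.49,-.035,.26],q_of(down(0))); snap("w_h")
for t in("hatch","ledge"): print(t,bot.search_frame("wrist",t)[:2])
bot.move_pose([.42,.293,.20],q_of(down(0))); snap("w_c")
for t in("cover","cover_lip"): print(t,bot.search_frame("wrist",t)[:2])
print(bot.read_clock())
```

```text
hatch [{'bbox': [230.0, 6.2, 183.3, 206.3], 'confidence': 0.95}]
ledge [{'bbox': [227.4, 6.3, 188.2, 207.5], 'confidence': 0.86}]
cover [{'bbox': [260.5, 56.0, 121.0, 143.0], 'confidence': 0.82}]
cover_lip [{'bbox': [259.5, 57.6, 121.0, 143.9], 'confidence': 0.79}]
7.7
```

View pics/w_h.png

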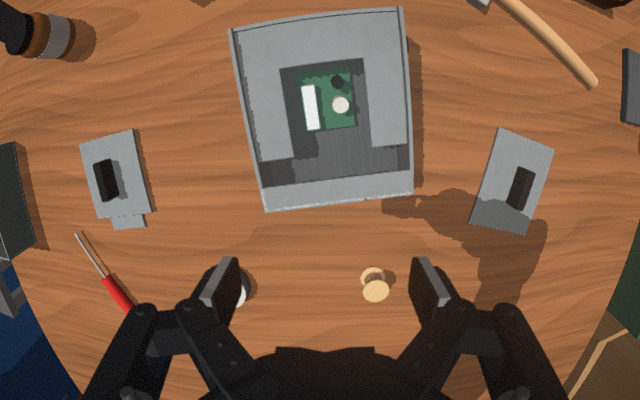

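View pics/w_c.png

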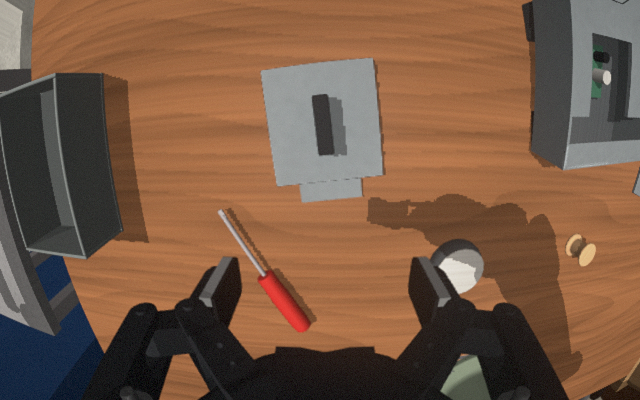

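Wrist views: hatch opening inner corners are at about (280,69), (363,58), (372,150), (291,158), with the ledge at row ~180. The lipped cover's corners are (262,71), (373,59), (383,174), (277,186), with lip tips (302,202) and (363,194). I'll refine these sub-pixel and fit the models.

```bash
cat > fit.py <<'E'
from h import *
from scipy.optimize import least_squares
def sub(im,pts):
    g=cv2.cvtColor(im,cv2.COLOR_BGR2GRAY)
    return cv2.cornerSubPix(g,np.float32(pts).reshape(-1,1,2),(4,4),(-1,-1),(3,30,.01)).reshape(-1,2)
def hatch_pose(v):   # x,y,yaw -> R,t
    return R.from_euler('zy',[v[2],-np.deg2rad(8)]).as_matrix(), np.array([v[0],v[1],.084])
def cover_pose(v): return R.from_euler('z',v[2]).as_matrix(), np.array([v[0],v[1],.005])
def fit(cams,pose,v0):  # cams: list of (projfn,M,px)
    def res(v):
        A,t=pose(v); return np.concatenate([(f(M@A.T+t)-px).ravel() for f,M,px in cams])
    r=least_squares(res,v0,loss='soft_l1'); return r.x,r.fun.reshape(-1,2)
HM=np.array([[50,42,0],[50,-42,0],[-45,-42,0],[-45,42,0],[-45,81,0],[-45,-81,0]])/1e3
HP=[(280,69),(363,58),(372,150),(291,158),(259,163),(407,145)]
CM=np.array([[65,60,6],[65,-60,6],[-65,-60,6],[-65,60,6],[-89,35,0],[-89,-35,0]])/1e3
CP=[(262,71),(373,59),(383,174),(277,186),(302,202),(363,194)]
E
python3 - <<'E'
from fit import *
tiles=[]
for n,MM,P,pose,v0,(x0,y0,w,h) in(("w_h",HM,HP,hatch_pose,[.56,-.03,.1],(220,0,200,225)),("w_c",CM,CP,cover_pose,[.47,.29,.1],(255,50,135,160))):
    im=cv2.imread(f"pics/{n}.png"); d=np.load(f"pics/{n}.npz"); K,T=wrist_cam(d["p"],d["M"]); f=lambda X:proj_w(K,T,X)
    s=sub(im,P); print(s-np.array(P))
    for px in(s,np.float32(P)):
        v,r=fit([(f,MM,px)],pose,v0); print(n,v,np.rad2deg(v[2])); print(r.T)
    v,_=fit([(f,MM,s)],pose,v0); A,t=pose(v)
    k=400/w; c=cv2.resize(im[y0:y0+h,x0:x0+w],None,fx=k,fy=k,interpolation=cv2.INTER_CUBIC)
    M2=MM if n=="w_c" else np.vstack([MM,np.array([[-73,81,9],[-73,-81,9],[-99,-85,9],[-99,85,9],[101,85,9],[101,-85,9]])/1e3])
    for q in f(M2@A.T+t): cv2.circle(c,tuple(int(a) for a in (q-[x0,y0]+.5)*k),3,(0,0,255),1)
    tiles.append(cv2.copyMakeBorder(c,0,max(0,480-c.shape[0]),0,0,cv2.BORDER_CONSTANT)[:480])
cv2.imwrite("pics/ov.png",np.hstack(tiles))
E
```

```text
[[-1.4223 -0.544 ]
 [-0.4389 -0.5708]
 [-0.5435 -3.4898]
 [ 2.2583 -1.4267]
 [-2.9447 -1.797 ]
 [ 0.      0.    ]]
w_h [ 0.5613 -0.0379  0.1236] 7.080654703186524
[[-0.1326  0.3149 -0.3753 -0.3298  1.9178 -0.4333]
 [-0.2947  0.1886  0.9649 -0.0205  0.057  -0.987 ]]
w_h [ 0.5599 -0.0385  0.1242] 7.118175078414075
[[-0.9701  0.4471 -0.3729  2.5517 -0.388   0.0615]
 [ 0.4916  0.9379 -1.2907 -0.1931 -0.494   0.22  ]]
[[-1.0956 -1.2943]
 [-0.5614 -0.5677]
 [-0.1512  0.76  ]
 [ 0.1803 -0.6096]
 [-0.4179  0.221 ]
 [-1.182   1.4936]]
w_c [0.4783 0.2943 0.1078] 6.175877690283436
[[-0.5389  0.9408  0.1787 -0.5958  0.0631  0.078 ]
 [-0.0415 -1.362   0.2348  0.6417 -0.1755  0.3763]]
w_c [0.4783 0.294  0.1127] 6.457819486368504
[[-1.6057  0.3458  0.5669  0.1749  0.3081 -0.4693]
 [-1.0585 -2.1873  0.6952  0.2299  0.1271  1.6706]]
```

View pics/ov.png

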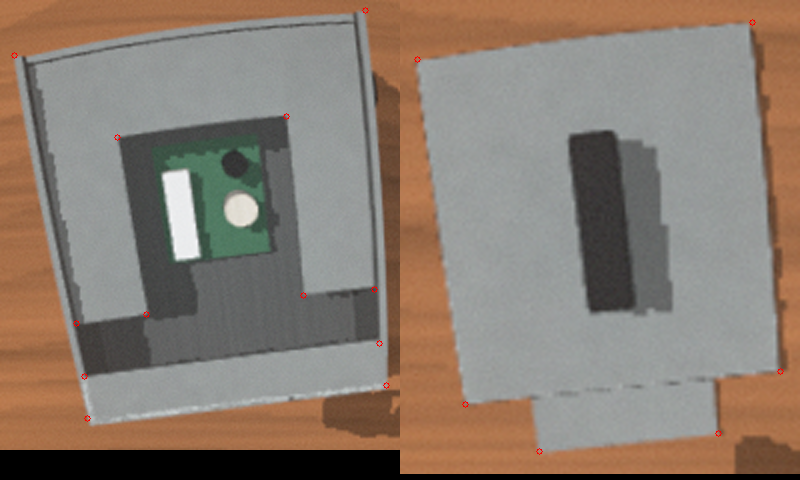

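The overlay puts the model points on the opening corners, ledge edges and cover corners to about a pixel. Grasp next, checking IK for the tilted poses first.

```bash
cat >> fit.py <<'E'
HATCH=[.5610,-.0380,.1238]; COV=[.4783,.2942,.1085]
Dz=.009   # TCP height in cover frame
def tool_for(tilt,px,pz,Tc):
    """TCP pose such that cover point (-73,0,0) sits at hatch (px,0,pz) mm, cover tilted (top up) by tilt deg; Tc: cover pose in tool"""
    A,t=hatch_pose(HATCH); B=A@R.from_euler('y',-np.deg2rad(tilt)).as_matrix()
    o=t+A@(np.array([px,0,pz])/1e3)-B@np.array([-.073,0,0])
    C=np.eye(4);C[:3,:3]=B;C[:3,3]=o; W=C@np.linalg.inv(Tc); return W[:3,3],W[:3,:3]
def Tc0():
    T=np.eye(4); T[:3,:3]=np.diag([1,-1,-1.]); T[:3,3]=[0,0,Dz]; return T
E
python3 - <<'E'
from fit import *
for tl,px,pz in((28,-33,45),(28,-73,-2),(0,-73,0)):
    p,M=tool_for(tl,px,pz,Tc0()); print(p,M[:,2],bot.solve_ik(p,q_of(M)))
q=q_of(down(COV[2])); z=.005+Dz
bot.move_pose([COV[0],COV[1],z+.08],q)
print(bot.move_linear([COV[0],COV[1],z],speed=.1,until_force=8), bot.read_position())
bot.set_gripper(0.0,100); print(bot.read_gripper_width(),bot.read_finger_force())
bot.move_linear([COV[0],COV[1],.20],speed=.15)
snap("held"); print(bot.read_ft_force(),bot.read_gripper_width(),bot.read_clock())
E
```

```text
[ 0.5756 -0.0346  0.1741] [ 0.5842  0.058  -0.8095] [-0.3147  0.1052 -0.8893 -0.0099  0.2382  2.7709]
[ 0.5429 -0.0396  0.1221] [ 0.5842  0.058  -0.8095] [-0.3555  0.165  -1.0226 -0.1944  0.2606  2.7358]
[ 0.5597 -0.038   0.0929] [ 0.1392  0.     -0.9903] [-0.2156  0.389  -0.5092  0.5362  0.0298  2.8042]
False [0.4788 0.2945 0.0147]
0.1686580368271637 98.07546615600586
[ 0.4888  0.9927 -2.4198] 0.16620025932646934 11.2917
```

View pics/held.png

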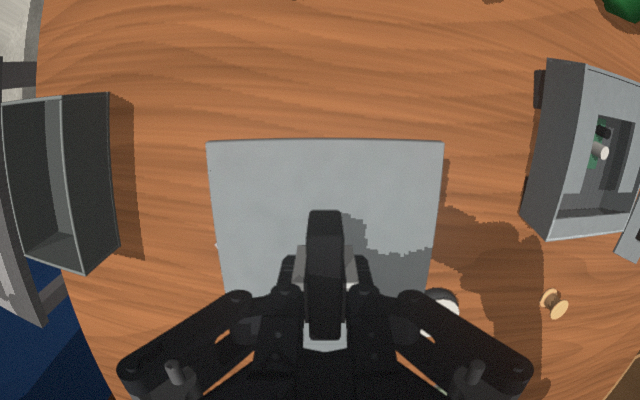

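The cover is held: sheet top corners are at (206,142) and (443,140), rib top end at (307,210) and (343,210). I'll fit the held pose in the tool frame.

Run:
```python
from fit import *
im=cv2.imread("pics/held.png"); K,T=wrist_cam(np.zeros(3),np.eye(3)); f=lambda X:proj_w(K,T,X)
P=sub(im,[(206,142),(443,140),(307,210),(343,210)]); print(P)
M=np.array([[65,60,6],[65,-60,6],[30,8,38],[30,-8,38]])/1e3
F=np.diag([1,-1,-1.])
p3=lambda v:(F@R.from_euler('z',v[2]).as_matrix(),np.array([v[0],v[1],Dz]))
p4=lambda v:(F@R.from_euler('zy',v[2:4]).as_matrix(),np.array([v[0],v[1],Dz]))
for pose,v0 in((p3,[0,0,0]),(p4,[0,0,0,0])):
    for pm in(P,np.array([(206,142),(443,140),(307,210),(343,210)],float)):
        v,r=fit([(f,M,pm)],pose,v0); print(v*1e3,"\n",r.T)
```

```text
[[206.5418 142.0342]
 [443.102  142.2744]
 [309.6526 210.6973]
 [339.1196 210.5888]]
[ 9.6757  4.7671 96.1248] 
 [[ -5.6305   0.5847  -0.848    9.9867]
 [ -7.4116 -31.0748   5.02     1.5054]]
[10.0621  2.755  65.1214] 
 [[ -5.695    0.8249  -1.0178   3.4305]
 [-12.1289 -26.1506   4.0481   1.5932]]
[ -1.8759   0.0801  -0.8772 269.7273] 
 [[ 9.2284 -9.7357 -3.984   4.0845]
 [-0.5351 -0.566   0.3125  0.4613]]
[ -1.2174   0.6132   8.9065 261.0742] 
 [[ 9.1542 -9.4074 -0.8329  0.8315]
 [-0.636  -0.5509  0.5811  0.2533]]
```

The zero-offset prediction for the sheet corners is (204,141). The rib edge at row 210 is really the foot of the rib's end (z 6), so I'm refitting with that.

Run:
```python
from fit import *
K,T=wrist_cam(np.zeros(3),np.eye(3)); f=lambda X:proj_w(K,T,X)
P=np.array([(206.5,142),(443,141),(308,210.5),(342,210.5)])
M=np.array([[65,60,6],[65,-60,6],[30,8,6],[30,-8,6]])/1e3
F=np.diag([1,-1,-1.])
p3=lambda v:(F@R.from_euler('z',v[2]).as_matrix(),np.array([v[0],v[1],Dz]))
p4=lambda v:(F@R.from_euler('zy',v[2:4]).as_matrix(),np.array([v[0],v[1],Dz]))
for pose,v0 in((p3,[0,0,0]),(p4,[0,0,0,0])):
    v,r=fit([(f,M,P)],pose,v0); print(v*1e3,"\n",r.T)
```

```text
[-0.5638  0.5033  4.3939] 
 [[-2.3821  2.365   1.107  -1.1076]
 [ 1.2732  1.2698 -1.163  -1.2887]]
[-1.2246  0.5068  4.3071 46.5264] 
 [[-0.1482  0.1422  1.2631 -1.2459]
 [ 1.2178  1.2485 -1.374  -1.4981]]
```

```bash
cat >> fit.py <<'E'
def TcM():
    T=Tc0(); T[:3,3]=[-.0006,.0005,Dz]; return T
def lin(tilt,px,pz,speed=.08,uf=None):
    p,M=tool_for(tilt,px,pz,TcM()); return bot.move_linear(p,speed=speed,rotation=q_of(M),until_force=uf)
E
python3 - <<'E'
from fit import *
c,s=np.cos(np.deg2rad(28)),np.sin(np.deg2rad(28))
p,M=tool_for(28,-73+40*c,75,TcM()); bot.move_pose(p,q_of(M)); print(bot.read_clock(),bot.read_ft_force())
print(lin(28,-73+40*c,-2+40*s,.1,12), bot.read_ft_force())
print(lin(28,-73,-2,.06,12), bot.read_ft_force(), bot.read_position(), tool_for(28,-73,-2,TcM())[0])
snap("in"); im=bot.camera("side"); im2=cv2.imread("pics/in.png")
cv2.imwrite("pics/in2.png",np.hstack([cv2.resize(im[120:250,220:380,::-1],(400,325)),cv2.resize(im2,(400,325))]))
print(bot.read_gripper_width(),bot.read_clock())
E
```

```text
15.8917 [-0.0321 -0.8085 -1.4477]
False [ 0.4685  0.2124 -2.486 ]
False [-0.3005 -0.2548 -2.1749] [ 0.5437 -0.0393  0.1227] [ 0.5433 -0.039   0.1224]
0.16941306874151535 17.5417
```

View pics/in2.png

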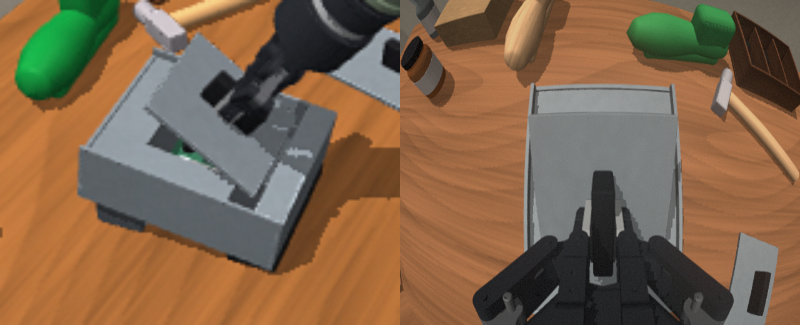

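The cover stands raised with its lip under the ledge, no contact force, centred between the side walls (sheet 527–678, walls 531–673 in the right half). Now I'll swing it shut.

Run:
```python
from fit import *
for tl,pz in((21,-1.6),(14,-1),(8,-.3),(4,.2),(1.5,.5),(0,.5)):
    h=lin(tl,-73,pz,.04,10); print(tl,h,bot.read_ft_force())
    if h: break
else:
    h=lin(0,-73,-2,.02,6); print("press",h,bot.read_ft_force(),bot.read_moment())
p,M=bot.read_position(),Rq(bot.read_tool_rot()).as_matrix(); print(p,tool_for(0,-73,0,TcM())[0])
snap("shut"); im=bot.camera("side"); im2=cv2.imread("pics/shut.png")
cv2.imwrite("pics/shut2.png",np.hstack([cv2.resize(im[120:250,220:380,::-1],(400,325)),cv2.resize(im2[50:310,160:480],(400,325))]))
print(bot.read_clock())
```

```text
21 False [-0.4421  0.518  -2.4079]
14 False [ 0.8558  0.4649 -2.4715]
8 False [-0.2234  0.9351 -2.0205]
4 False [-0.7511 -0.1505 -2.5693]
1.5 False [-0.241  -0.4352 -1.3553]
0 False [-1.6171 -0.6245  3.4854]
press True [-2.3163 -1.2366  8.5455] [0.4907 0.6128 0.2429]
[ 0.5598 -0.0375  0.0935] [ 0.5603 -0.0374  0.093 ]
19.675
```

View pics/shut2.png

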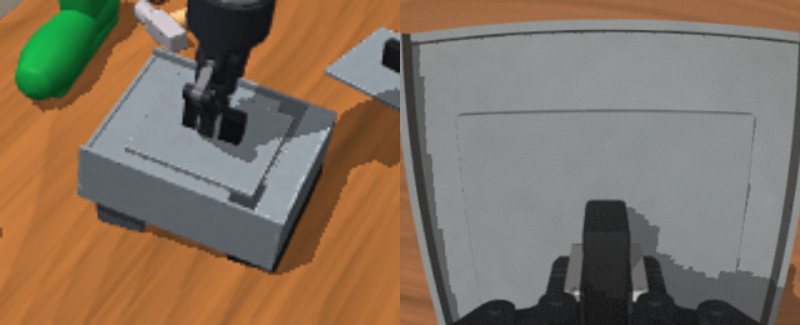

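It is shut, with equal side gaps (44 and 43 px) and contact felt. Next: release, back off along the slope normal, and measure.

Run:
```python
from fit import *
bot.set_gripper(0.6); M=Rq(bot.read_tool_rot()).as_matrix(); p=np.array(bot.read_position())
bot.move_linear(p-.09*M[:,2],speed=.12)
p=np.array(bot.read_position()); bot.move_pose([.49,-.035,.26],q_of(down(0))); snap("fin")
print(bot.read_ft_force(),bot.read_clock())
im=cv2.imread("pics/fin.png"); d=np.load("pics/fin.npz"); K,T=wrist_cam(d["p"],d["M"]); A,t=hatch_pose(HATCH)
c=cv2.resize(im[0:225,220:420],None,fx=2.66,fy=2.66,interpolation=cv2.INTER_CUBIC)
for q in proj_w(K,T,np.vstack([CM,np.array([[-73,81,9],[-73,-81,9]])/1e3])@A.T+t): cv2.circle(c,tuple(int(a) for a in (q-[220,0]+.5)*2.66),4,(0,0,255),1)
cv2.imwrite("pics/fin2.png",c)
```

```text
[ 0.872  -0.2361  0.1946] 21.5333
```

View pics/fin2.png

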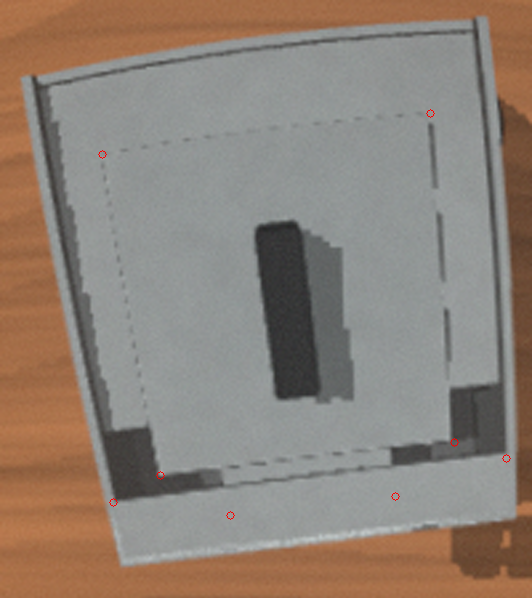

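The cover lies shut with its corners within about 1 mm of the model, the lip is under the ledge, and the gripper is clear.

```bash
python3 -c "
from cell import bot
print(bot.close_job())"
```

```text
the job is handed in; nothing more can be done
None
```

I hooked the lipped cover under the ledge, swung it shut and let go. It lies square and centred to about 1 mm in the last picture, the plain cover was left alone, and I handed the job in at about 21.5 s; no verdict came back.

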